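# Switch the handpiece control unit to the three-dot outlet

### The arm

A 6-joint arm with a two-finger parallel gripper is mounted at the origin on a cart in front of the work surface, level with it; the furniture and walls round the work are solid. World frame = base frame: x ahead of the robot, y to its left, z up, the work surface at z = 0. Lengths are in mm, angles in rad, forces in N, time in s.
With the tool pointing down it reaches from about 350 to 975 mm from the base axis. Payload 7.1 kg.
Tool frame: the origin (TCP) lies at the centre of the arm's flange, where the gripper is bolted on; the fingertips stand 182 mm ahead of it and the grasp point (between the pads) lies 163 mm ahead of it; z points along the fingers, y is the line along which they close (so a half turn about z gives the same grasp; the last joint's range is limited). The gripper opens to 88 mm and grips with 3 to 60 N. Pads are 20 mm wide; open, the fingers measure 115 mm over their backs; the gripper's body (75 mm by 178 mm) begins 61 mm behind the grasp point.
Start: joints at [1.109, 0.423, 1.63, -0, 1.089, -0.019], TCP at [267.762, 564.721, 404.675] pointing down, gripper open.
Joint ranges: [-3, 3], [-0.9, 2.11], [0.09, 2.58], [-1.31, 4.45], [0.11, 2.69], [-2.54, 2.54]. Speed limits (rad/s): [2.39, 2.39, 3.01, 3.14, 3.14, 3.14].

### API

Orientations are given as a rotation vector (axis times angle).
In Python, from workcell import readout, get_image, ctrl gives the robot as it stands.
- The arm moves only by the tool step_arm, never from a script. Its argument "targets" is a list that holds one entry, the list of rows, each a list of 7 numbers: the shift along the world's x, y, z as a fraction of full scale, then the turn, a rotation vector about the world's x, y, z as a fraction of full scale, then the opening, from 0 (shut) to 1 (fully open). In form: [[[dx, dy, dz, wx, wy, wz, claw], ...]]. A call has exactly 5 rows; each row shifts and turns the commanded pose from where the row before left it; what a row does not reach is not made up. Full scale, the value 1, is 0.05 m for a shift and 4 degrees for a turn. A row lasts 1/8 s, in which the tool goes at most 62.5 mm and 10.7 degrees, less where a joint would pass 70% of its speed; a pose out of reach is approached as far as the arm can. A call with a number of a shift or a turn outside -1 to 1 is refused whole. A call with a gripper value outside its range is refused whole. The fingers move at their own pace and stop on an object; the grip force is fixed at half the most. Time passes only in rows, so rows that do not move let the fingers close, or fill a call up. It gives the time, the measured TCP pose, the force, the opening and the grip force at its end, in the units of the state.
- readout.get_obs(): the state, without advancing time (a new reading comes with each control period).
- get_image(name): name is "side" or "top"; returns a dict with "pixels" (480x640x3 uint8, red, green, blue), "intrinsics" (3x3 intrinsics, pixels), "extrinsics" (4x4, takes a point from world to camera coordinates). Camera axes: x right, y down, z forward; pixel columns grow to the right and rows downward; lengths in mm; the calibration is good to about 2 mm. A picture is of the moment at which its call begins. There is no depth.
- ctrl.close_job(): hands the job in; it is judged then, once.
The state is a dict: "t": time; "qpos": joint angles; "qvel": joint speeds; "joint_torque": joint torques, N m; "ee_pos": TCP position; "orientation": TCP orientation; "ft_force": force on the tool from outside, world axes, zero at the start; "moment": the same for the moment, N m; "width": finger opening in mm; "grasp_force": force on a finger pad.
Only numpy, scipy, OpenCV 4.12 (cv2) and the standard library are available. Lean on these libraries where they do the work, as an engineer would, in place of code of your own. Each camera call takes 0.05 s, during which the arm holds its last target. There are 200 camera calls.

### The job

On the handpiece control unit, push the dial's protruding tab round until it points at the mark plate with three dots, then press the round start button fully in and let it come up again. Push gently with the fingertips or the outside of the fingers: do not grip the dial or lift it off its spindle, do not press the button before the tab points at the three dots, and leave the things that stand beside the unit where they are.

Things in the scene. Friction and masses are not known exactly. Their poses are not given: they have to be found in the camera images.
- unit: dark control unit with a light grey face plate on top, fixed to the bench, 214 (x) by 204 (y) mm, face plate 45 mm above the bench; origin at the centre of its underside; its x axis points from the button's edge to the edge with the outlets, z up
- dial_axis (a point): point on the dial's upright axis at the height of the face plate; axes as the unit's; 5 mm along the unit's x from its centre. The four mark plates lie round it, centres on a circle of radius 76 mm, at -80, -32, 32 and 80 degrees from the unit's x axis towards its y axis; which plate is at which place varies
- dial: the whole black dial on its spindle (with the tab, see below); origin on its axis at the height of the face plate; this frame moves up if the dial is pulled up, but does not turn with it
- selector (a joint): turn of the dial in rad: 0 when the tab points along the unit's x axis (a short dark rest mark, no plate), positive anticlockwise seen from above; stops at -1.75 and 1.75. Turns smoothly against constant friction of 0.14 N m plus slight damping (about 3 N at the tab), without detents, and stays where it is left. The dial sits loosely on its spindle and comes up if it is pulled up
- tab (a point): point on the dial's tab, 50 mm from the dial's axis, 35 mm above the face plate; turns with the dial, x axis outward along the tab. The tab is an upright black fin with a white line on top, 10 mm thick, reaching from 26 to 60 mm from the axis, its top 40 mm above the face plate; the dial's black disc beneath it is 80 mm across with its top 12 mm above the face plate, and its hub is 34 mm across with its top 22 mm above the face plate
- pointer (a point): point where the tab points: on the tab's centre line carried out to 76 mm from the axis, 3 mm above the face plate; turns with the dial
- plate1: fixed round white mark plate, 34 mm across, 3 mm thick, lying on the face plate, with one dot on it, each dot dark, slightly raised, 8 mm across; origin at the centre of its underside
- plate2: fixed round white mark plate, 34 mm across, 3 mm thick, lying on the face plate, with two dots on it, each dot dark, slightly raised, 8 mm across; origin at the centre of its underside
- plate3: fixed round white mark plate, 34 mm across, 3 mm thick, lying on the face plate, with three dots (in a triangle) on it, each dot dark, slightly raised, 8 mm across; origin at the centre of its underside
- plate4: fixed round white mark plate, 34 mm across, 3 mm thick, lying on the face plate, with four dots (in a square) on it, each dot dark, slightly raised, 8 mm across; origin at the centre of its underside
- start (a joint): travel of the start button in m: 0 up, 0.006 fully in; a spring returns it; 5 N holds it fully in
- start_top (a point): centre of the top of the start button, a round steel push button 28 mm across in a black housing, its top 22 mm above the face plate, on the unit's face plate 76 mm behind the unit's centre along its x and 30 mm to its -y side; pressed straight down
- insert: machined steel mould insert, a block 34 x 46 x 24 mm; loose bystander, origin at the centre of its underside
- pot: glass pot of polishing paste with a screw lid, 57 mm across, 36 mm high; loose bystander, origin at the centre of its underside
- bottle: white squeeze bottle with a pointed nozzle, 30 x 50 mm, 84 mm high; loose bystander, origin at the centre of its underside

How it is judged (in metres and radians):
On the way, in this order (a step that is already met when the one before it is completed fails the run):
1. the tab points at the three-dot plate and the dial is at rest (horizontal distance between pointer and plate3 below 0.014 m and velocity of joint selector between -0.05 and 0.05 rad/s), for 0.2 s.
2. the start button is pressed fully in (value of joint start above 0.0045 m), for 0.05 s.
At the end, for the whole second after the job is handed in: The tab's line meets the ring of plates within 14 mm (10 degrees) of the three-dot plate's centre; dial at rest, down on its spindle; after that the button was pressed (at least 4.5 of 6 mm) and is up again; the three things beside the unit are within 15 mm of where they stood (horizontal distance between pointer and plate3 below 0.014 m and value of joint start below 0.001 m and velocity of joint selector between -0.02 and 0.02 rad/s and height (world z) of tab below 0.083 m and distance of each of insert, pot, bottle from where it was at the start of the episode below 0.015 m); the robot touches nothing.
It fails at once if the start button is pressed while the tab does not point at the three dots (value of joint start above 0.003 m and not (horizontal distance between pointer and plate3 below 0.014 m)).
It fails at once if the dial is lifted on its spindle by more than 5 mm (height (world z) of tab above 0.085 m).
It fails at once if the dial is squeezed or pushed with more than 20 N (contact force between the fingers and dial above 20 N).
It fails at once if a thing beside the unit is knocked, pushed or lifted (distance of any of insert, pot, bottle from where it was at the start of the episode above 0.015 m).
It also fails if it takes over 45 s, if anything falls off the work surface, if the arm or the gripper's body presses on something with over 40 N, if the wrist force passes 120 N, or if a joint passes its speed limit or range.

## Working session

There is one attempt and no reset: what is moved stays moved. The work goes in short steps, Python scripts to look and compute and a tool call to move; the robot and the scene stay as the last step left them, time stands still between calls to the robot, and variables do not carry over. Pictures are saved under pics/ and viewed, at most 10 in all, crops included, and the job is handed in when it is done.

Besides the shell and the picture viewer there is one more tool, called after ">>>" by a JSON object that holds its "name" and its "arguments". step_arm: Moves the arm, as the interface text tells. Shift numbers are shares of 0.05 m and turn numbers shares of 4 degrees, none past 1 either way. Its arguments: {"type":"object","properties":{"targets":{"type":"array"}},"required":["targets"]}

```bash
mkdir -p pics; ls; python3 - <<'E'
from workcell import readout,get_image
import cv2,numpy as np
print(readout.get_obs())
for n in("top","side"):
    d=get_image(n); cv2.imwrite(f"pics/{n}0.png",cv2.cvtColor(d["pixels"],cv2.COLOR_RGB2BGR)); np.savez(f"{n}0.npz",**d)
    print(n,np.round(d["intrinsics"],1).tolist(),np.round(d["extrinsics"],3).tolist())
E
```

```text
pics
{'t': 0.0, 'qpos': array([ 1.10901929e+00,  4.23794933e-01,  1.63072224e+00, -2.18135305e-05,
        1.08859974e+00, -1.89893347e-02]), 'qvel': array([-4.80008957e-04, -7.62542477e-05,  1.10765465e-03, -7.99515424e-04,
        1.56532904e-03,  1.11715539e-03]), 'joint_torque': array([ 1.54348463e-04, -5.44614601e+01, -2.73670846e+01,  6.44382345e-02,
        2.26771901e-02, -1.21797266e-04]), 'ee_pos': array([267.62787833, 564.4718907 , 403.91748768]), 'orientation': array([-6.89770000e-01, -3.06458060e+00,  2.33242408e-03]), 'ft_force': array([-0.09637818, -0.04178707,  0.19125725]), 'moment': array([0.02707021, 0.01155485, 0.01091435]), 'grasp_force': 0.0, 'width': 87.82426622530352}
top [[601.7, 0.0, 316.0], [0.0, 601.7, 237.6], [0.0, 0.0, 1.0]] [[-0.007, -1.0, -0.004, 339.282], [-0.978, 0.007, -0.207, 545.251], [0.207, 0.003, -0.978, 904.718], [0.0, 0.0, 0.0, 1.0]]
side [[504.2, 0.0, 318.6], [0.0, 504.2, 237.1], [0.0, 0.0, 1.0]] [[0.532, -0.847, 0.013, -19.146], [-0.718, -0.459, -0.524, 580.945], [0.449, 0.269, -0.852, 613.113], [0.0, 0.0, 0.0, 1.0]]
```

View pics/top0.png

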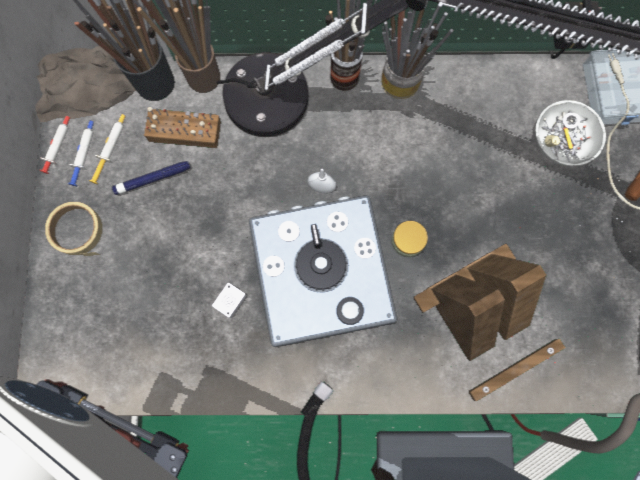

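View pics/side0.png

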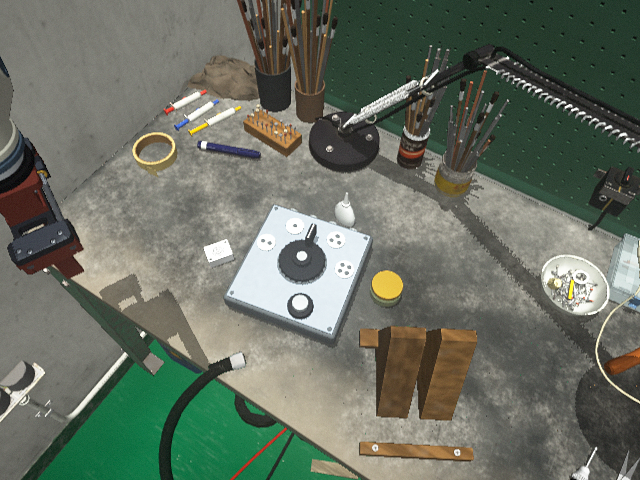

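```bash
cat > h.py <<'E'
import numpy as np,cv2
def ray(d,uv,z):
    K,E=d["intrinsics"],d["extrinsics"];R,t=E[:3,:3],E[:3,3]
    c=-R.T@t; v=R.T@np.linalg.solve(K,[uv[0],uv[1],1]); return c+v*(z-c[2])/v[2]
def proj(d,p):
    K,E=d["intrinsics"],d["extrinsics"];q=K@(E[:3,:3]@np.array(p)+E[:3,3]);return q[:2]/q[2]
E
python3 - <<'E'
from h import *
im=cv2.imread("pics/top0.png")[190:350,210:440]
cv2.imwrite("pics/c0.png",cv2.resize(im,None,fx=3.4,fy=3.4,interpolation=cv2.INTER_CUBIC))
for n in("top","side"):
    d=dict(np.load(n+"0.npz")); hsv=cv2.cvtColor(d["pixels"],cv2.COLOR_RGB2HSV); g=d["pixels"].min(2)
    m=(g>215).astype(np.uint8)
    for c in cv2.findContours(m,cv2.RETR_EXTERNAL,cv2.CHAIN_APPROX_NONE)[0]:
        a=cv2.contourArea(c)
        if a>60:
            (u,v),ax,_=cv2.fitEllipse(c)
            if 200<u<420 and 170<v<360: print(n,a,round(u,1),round(v,1),np.round(ax,1),ray(d,(u,v),48).round(1))
    # face plate: light region
    m=((g>130)&(hsv[...,1]<60)).astype(np.uint8)
    m=cv2.morphologyEx(m,cv2.MORPH_OPEN,np.ones((3,3)))
    cs=[c for c in cv2.findContours(m,cv2.RETR_EXTERNAL,cv2.CHAIN_APPROX_NONE)[0] if cv2.contourArea(c)>3000]
    for c in cs:
        r=cv2.approxPolyDP(cv2.convexHull(c),8,True)[:,0]
        if len(r)==4 : print("quad",[(tuple(p),ray(d,p,45).round(1)[:2].tolist()) for p in r])
E
```

```text
top 179.0 349.8 309.7 [14.9 15.5] [433.2 283.   48. ]
top 559.5 228.1 299.5 [23.3 33.8] [450.6 475.3  48. ]
top 13419.0 319.9 268.4 [137.  140.5] [499.3 329.6  48. ]
top 68.0 320.8 178.0 [ 7.1 20.3] [650.2 327.   48. ]
side 62.5 238.0 357.8 [ 8.6 12.7] [304.7 319.6  48. ]
side 154.0 299.7 302.1 [13.3 14.9] [436.7 290.   48. ]
side 374.5 217.6 250.2 [17.7 29.6] [442.4 468.3  48. ]
side 9919.0 299.8 266.4 [111.  133.8] [493.8 327.1  48. ]
side 152.5 346.4 210.1 [10.6 21. ] [640.8 319.2  48. ]
quad [((np.int32(263), np.int32(198)), [580.9, 468.3]), ((np.int32(369), np.int32(236)), [615.5, 256.1]), ((np.int32(334), np.int32(332)), [423.6, 214.5]), ((np.int32(225), np.int32(297)), [377.9, 402.5])]
```

View pics/c0.png

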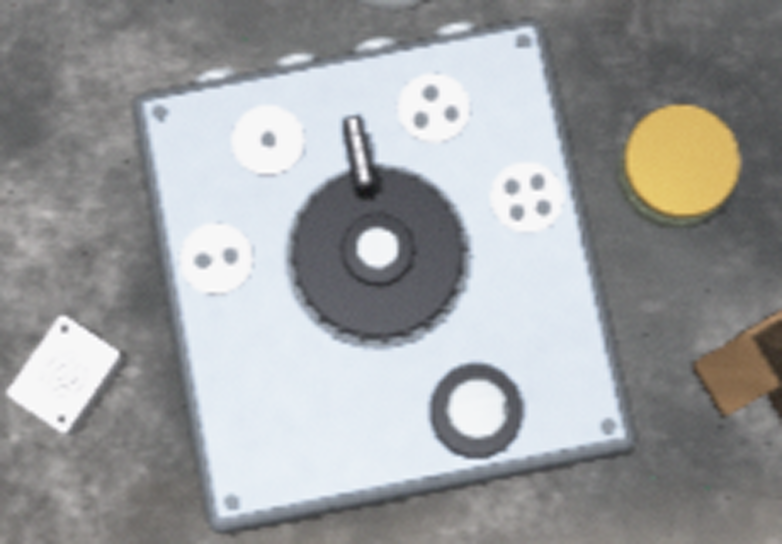

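The crop shows the three-dot plate at (433,107), i.e. top pixel (337.4,221.5), in the -32° place. The tab is near 0, with its line from (352,118) to (364,182). The button is at (477,408), the pot at right, the insert at left, and the bottle beyond the outlets.

```bash
python3 - <<'E'
from h import *
d=dict(np.load("top0.npz"))
f=lambda x,y:(210+x/3.4-.35,190+y/3.4-.35)
P=[ray(d,f(*p),48)[:2] for p in[(216,258),(268,140),(433,107),(527,197)]]+[ray(d,f(477,408),67)[:2]]
a=np.radians([80,32,-32,-80]); M=np.r_[np.c_[5+76*np.cos(a),76*np.sin(a)],[[-76,-30]]]
P=np.array(P);A=M-M.mean(0);B=P-P.mean(0)
th=np.arctan2((A[:,0]*B[:,1]-A[:,1]*B[:,0]).sum(),(A*B).sum());R=np.array([[np.cos(th),-np.sin(th)],[np.sin(th),np.cos(th)]])
t=P.mean(0)-R@M.mean(0); print("yaw",np.degrees(th),"origin",t,"resid",(P-(M@R.T+t)).round(1).tolist())
ax=t+R@[5,0]
print("axis",ax,"button",t+R@[-76,-30],"plate3",M[2]@R.T+t)
e=ray(d,f(352,118),85)[:2];i=ray(d,f(364,182),85)[:2]; print("tab",e,i)
for q in(e,i): v=R.T@(q-ax);print("tab unit r,deg",np.hypot(*v),np.degrees(np.arctan2(v[1],v[0])))
print("pot",ray(d,f(683,160),36),"bottle",ray(d,(321,178),40),"insert",ray(d,f(65,375),24))
E
```

```text
yaw 10.862152295607814 origin [500.70886707 327.52368358] resid [[0.0, -0.1], [-0.1, -0.1], [0.3, 0.2], [-0.0, -0.1], [-0.2, 0.1]]
axis [505.61928411 328.46591734] button [431.72393057 283.73922816] plate3 [576.50566433 301.05932874]
tab [563.00676069 339.7084112 ] [533.00562797 334.40628469]
tab unit r,deg 58.478339036710686 0.22200166357487428
tab unit r,deg 28.023200995213177 1.3762775369563869
pot [552.54963019 180.94658856  36.        ] bottle [652.68465828 326.58016894  40.        ] insert [452.44618378 477.78846941  24.        ]
```

>>> {"name": "step_arm", "arguments": {"targets": [[[0.554, -0.394, -0.1, 0, 0, 0.9, 0], [0.554, -0.394, -0.1, 0, 0, 0.9, 0], [0.554, -0.394, -0.1, 0, 0, 0.9, 0], [0.554, -0.394, -0.1, 0, 0, 0.9, 0], [0.554, -0.394, -0.1, 0, 0, 0.9, 0]]]}}

```text
t: 0.72
ee_pos: [407.0, 465.4, 379.1]
orientation: [-0.199, -3.135, 0.001]
ft_force: [0.2, -0.5, -0.2]
width: 41.2
grasp_force: 0.0
```

>>> {"name": "step_arm", "arguments": {"targets": [[[0.554, -0.394, -0.2, 0, 0, 0.9, 0], [0.554, -0.394, -0.2, 0, 0, 0.9, 0], [0.554, -0.394, -0.2, 0, 0, 0.9, 0], [0.554, -0.394, -0.2, 0, 0, 0.9, 0], [0.554, -0.394, -0.2, 0, 0, 0.9, 0]]]}}

```text
t: 1.35
ee_pos: [545.5, 366.9, 328.9]
orientation: [0.294, -3.127, 0.001]
ft_force: [-0.1, 0.7, 0.2]
width: 0.7
grasp_force: 0.0
```

>>> {"name": "step_arm", "arguments": {"targets": [[[0, 0, -0.2, 0, 0, 0, 0], [0, 0, -0.2, 0, 0, 0, 0], [0, 0, -0.2, 0, 0, 0, 0], [0, 0, -0.2, 0, 0, 0, 0], [0, 0, 0, 0, 0, 0, 0]]]}}

```text
t: 1.98
ee_pos: [544.1, 368.0, 288.7]
orientation: [0.292, -3.126, 0.001]
ft_force: [-0.5, 0.1, 0.4]
width: 0.4
grasp_force: 0.0
```

>>> {"name": "step_arm", "arguments": {"targets": [[[0, 0, -0.2, 0, 0, 0, 0], [0, 0, -0.2, 0, 0, 0, 0], [0, 0, -0.2, 0, 0, 0, 0], [0, 0, -0.2, 0, 0, 0, 0], [0, 0, 0, 0, 0, 0, 0]]]}}

```text
t: 2.6
ee_pos: [544.5, 367.5, 248.5]
orientation: [0.291, -3.126, 0.001]
ft_force: [-0.3, -0.8, 0.8]
width: 0.7
grasp_force: 0.0
```

```bash
cat > snap.py <<'E'
import sys
from h import *
from workcell import get_image
o=[]
for n,(x,y) in(("top",(210,190)),("side",(210,180))):
    d=get_image(n); np.savez(n+sys.argv[1]+".npz",**d)
    o.append(cv2.resize(cv2.cvtColor(d["pixels"],cv2.COLOR_RGB2BGR)[y-10:y+165,x:x+200],None,fx=2,fy=2.5))
cv2.imwrite(f"pics/s{sys.argv[1]}.png",np.hstack(o))
E
python3 snap.py 1
```

```text
(no output)
```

View pics/s1.png

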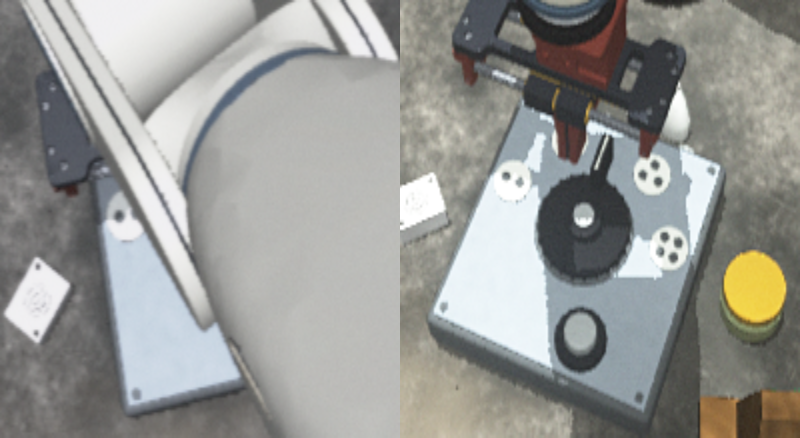

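The side view shows the closed fingers left of the tab with a gap, clear of the hub and the bottle. I'll approach gently, then sweep the arc.

>>> {"name": "step_arm", "arguments": {"targets": [[[0.008, -0.039, -0.02, 0, 0, 0, 0], [0.008, -0.039, -0.02, 0, 0, 0, 0], [0.008, -0.039, 0, 0, 0, 0, 0], [0.008, -0.039, 0, 0, 0, 0, 0], [0.008, -0.039, 0, 0, 0, 0, 0]]]}}

```text
t: 3.32
ee_pos: [546.8, 357.8, 247.7]
orientation: [-0.291, 3.128, 0.0]
ft_force: [0.3, 0.0, 0.6]
width: 0.6
grasp_force: 0.0
```

>>> {"name": "step_arm", "arguments": {"targets": [[[0.031, -0.048, 0, 0, 0, -0.81, 0], [0.028, -0.049, 0, 0, 0, -0.81, 0], [0.026, -0.051, 0, 0, 0, -0.81, 0], [0.023, -0.052, 0, 0, 0, -0.81, 0], [0.02, -0.053, 0, 0, 0, -0.81, 0]]]}}

```text
t: 3.95
ee_pos: [553.0, 345.6, 247.7]
orientation: [-0.156, -3.137, -0.001]
ft_force: [-1.2, 2.4, 0.1]
width: 0.1
grasp_force: 1.3
```

```bash
python3 snap.py 2
```

```text
(no output)
```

View pics/s2.png

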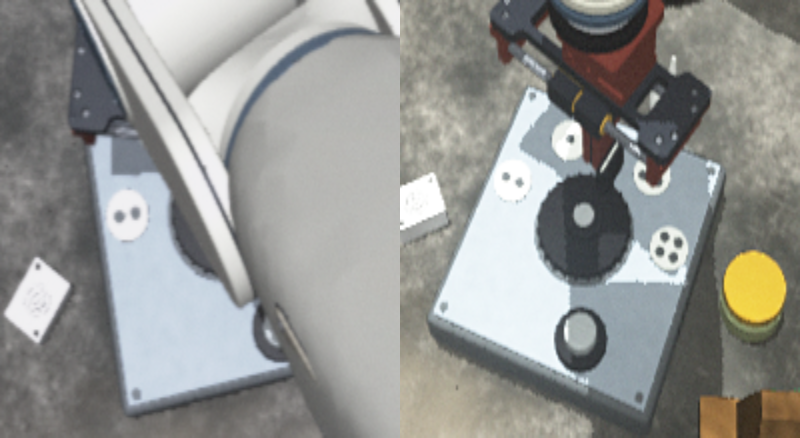

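The side view shows the fingers flat on the tab's left side, with the tab starting to turn. The contact force is about 2.6 N, so I'll carry on.

>>> {"name": "step_arm", "arguments": {"targets": [[[0.017, -0.054, 0, 0, 0, -0.81, 0], [0.014, -0.055, 0, 0, 0, -0.81, 0], [0.01, -0.056, 0, 0, 0, -0.81, 0], [0.007, -0.056, 0, 0, 0, -0.81, 0], [0.004, -0.057, 0, 0, 0, -0.81, 0]]]}}

```text
t: 4.68
ee_pos: [555.6, 331.8, 247.7]
orientation: [-0.594, -3.085, -0.001]
ft_force: [-0.8, 2.6, -0.9]
width: 0.4
grasp_force: 1.3
```

```bash
python3 snap.py 3
```

```text
(no output)
```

View pics/s3.png

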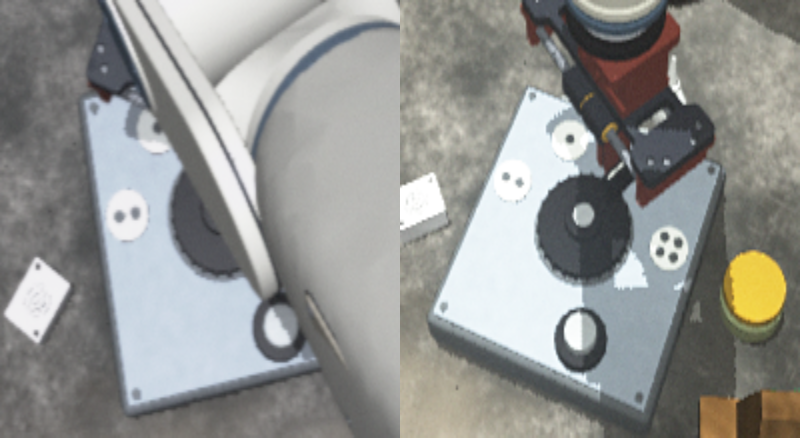

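Tab is about 3° short; nudge a little more, then back off and rise.

>>> {"name": "step_arm", "arguments": {"targets": [[[0.001, -0.026, 0, 0, 0, -0.38, 0], [0.001, -0.026, 0, 0, 0, -0.38, 0], [0, 0, 0, 0, 0, 0, 0], [0.04, 0.1, 0, 0, 0, 0, 0], [0.08, 0.2, 0, 0, 0, 0, 0]]]}}

```text
t: 5.4
ee_pos: [562.2, 343.9, 247.7]
orientation: [0.675, 3.068, -0.001]
ft_force: [0.3, -0.2, 0.3]
width: 0.3
grasp_force: 0.0
```

>>> {"name": "step_arm", "arguments": {"targets": [[[0, 0, 0.3, 0, 0, 0, 0], [0, 0, 0.6, 0, 0, 0, 0], [-0.3, 0, 0.4, 0, 0, 0, 0], [-0.6, 0, 0, 0, 0, 0, 0], [-0.6, 0, 0, 0, 0, 0, 0]]]}}

```text
t: 6.02
ee_pos: [486.3, 343.8, 314.1]
orientation: [0.675, 3.067, 0.002]
ft_force: [0.4, 0.5, 0.1]
width: 0.2
grasp_force: 0.0
```

```bash
python3 snap.py 4
```

```text
(no output)
```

View pics/s4.png

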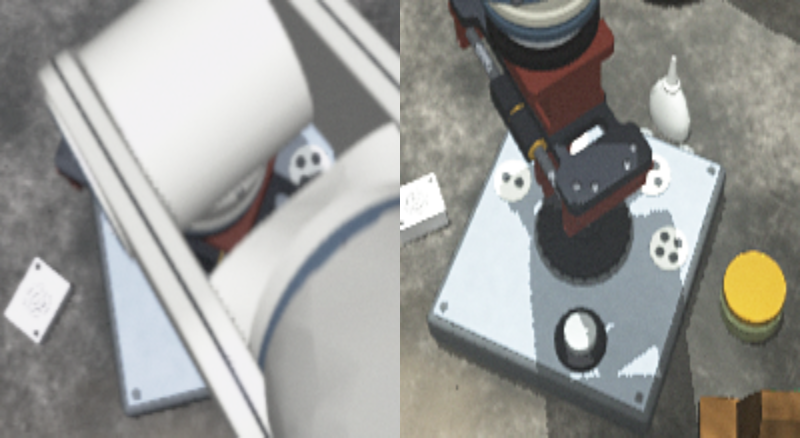

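The arm hides the tab here; I'll move over the button and look again.

>>> {"name": "step_arm", "arguments": {"targets": [[[-0.22, -0.24, 0, 0, 0, 0, 0], [-0.22, -0.24, 0, 0, 0, 0, 0], [-0.22, -0.24, 0, 0, 0, 0, 0], [-0.22, -0.24, 0, 0, 0, 0, 0], [-0.21, -0.24, 0, 0, 0, 0, 0]]]}}

```text
t: 6.75
ee_pos: [431.7, 282.8, 312.7]
orientation: [-0.675, -3.068, 0.0]
ft_force: [-0.0, 0.2, -0.6]
width: 0.4
grasp_force: 0.0
```

```bash
python3 snap.py 5
```

```text
(no output)
```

View pics/s5.png

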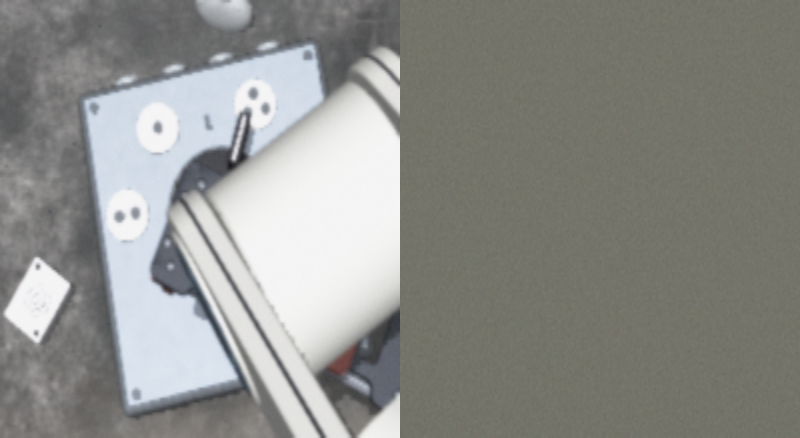

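The top view shows the tab's line from (247,112) to (236,160) in the crop, aimed at the three-dot plate; the side camera is blocked.

```bash
python3 - <<'E'
from h import *
d=dict(np.load("top5.npz"))
e=ray(d,(333.2,224.5),85)[:2];i=ray(d,(327.7,243.7),85)[:2];a=np.array([505.6,328.5])
for v in(e-a,i-a,e-i): print(np.hypot(*v),np.degrees(np.arctan2(v[1],v[0]))-10.86)
E
```

```text
60.357861640518244 -30.233982145554922
28.698051206835803 -33.65648196201448
31.757240426997136 -27.14151094081254
```

>>> {"name": "step_arm", "arguments": {"targets": [[[0, 0.02, -0.25, 0, 0, 0, 0], [0, 0, -0.3, 0, 0, 0, 0], [0, 0, -0.3, 0, 0, 0, 0], [0, 0, -0.2, 0, 0, 0, 0], [0, 0, 0, 0, 0, 0, 0]]]}}

```text
t: 7.48
ee_pos: [432.1, 284.7, 258.9]
orientation: [-0.674, -3.067, 0.002]
ft_force: [0.7, -0.5, 0.8]
width: 0.1
grasp_force: 0.0
```

>>> {"name": "step_arm", "arguments": {"targets": [[[0, 0, -0.08, 0, 0, 0, 0], [0, 0, -0.08, 0, 0, 0, 0], [0, 0, -0.06, 0, 0, 0, 0], [0, 0, -0.06, 0, 0, 0, 0], [0, 0, 0, 0, 0, 0, 0]]]}}

```text
t: 8.1
ee_pos: [432.5, 284.9, 246.3]
orientation: [0.675, 3.068, 0.0]
ft_force: [-0.9, -0.9, 4.0]
width: 0.6
grasp_force: 1.6
```

>>> {"name": "step_arm", "arguments": {"targets": [[[0, 0, -0.03, 0, 0, 0, 0], [0, 0, -0.02, 0, 0, 0, 0], [0, 0, -0.02, 0, 0, 0, 0], [0, 0, 0, 0, 0, 0, 0], [0, 0, 0, 0, 0, 0, 0]]]}}

```text
t: 8.72
ee_pos: [432.5, 284.9, 243.3]
orientation: [0.675, 3.068, 0.0]
ft_force: [-2.9, -2.3, 10.5]
width: 0.6
grasp_force: 5.2
```

>>> {"name": "step_arm", "arguments": {"targets": [[[0, 0, -0.03, 0, 0, 0, 0], [0, 0, 0, 0, 0, 0, 0], [0, 0, 0, 0, 0, 0, 0], [0, 0, 0, 0, 0, 0, 0], [0, 0, 0, 0, 0, 0, 0]]]}}

```text
t: 9.35
ee_pos: [432.5, 284.9, 242.9]
orientation: [0.675, 3.068, 0.001]
ft_force: [-5.1, -3.0, 25.1]
width: 0.4
grasp_force: 12.6
```

>>> {"name": "step_arm", "arguments": {"targets": [[[0, 0, 0.2, 0, 0, 0, 0], [0, 0, 0.6, 0, 0, 0, 0], [0, 0, 0.8, 0, 0, 0, 0], [0, 0, 0.8, 0, 0, 0, 0], [0, 0, 0.6, 0, 0, 0, 0]]]}}

```text
t: 9.98
ee_pos: [432.3, 284.8, 392.6]
orientation: [0.675, 3.068, 0.001]
ft_force: [0.5, -0.3, 0.1]
width: 0.5
grasp_force: 0.0
```

>>> {"name": "step_arm", "arguments": {"targets": [[[-0.2, 0.9, 0, 0, 0, 0, 0], [-0.2, 0.9, 0, 0, 0, 0, 0], [-0.2, 0.9, 0, 0, 0, 0, 0], [-0.2, 0.9, 0, 0, 0, 0, 0], [-0.2, 0.9, 0, 0, 0, 0, 0]]]}}

```text
t: 10.6
ee_pos: [381.8, 511.2, 390.7]
orientation: [-0.675, -3.068, 0.001]
ft_force: [0.2, 0.2, 0.7]
width: 0.4
grasp_force: 0.0
```

```bash
python3 snap.py 6
```

```text
(no output)
```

View pics/s6.png

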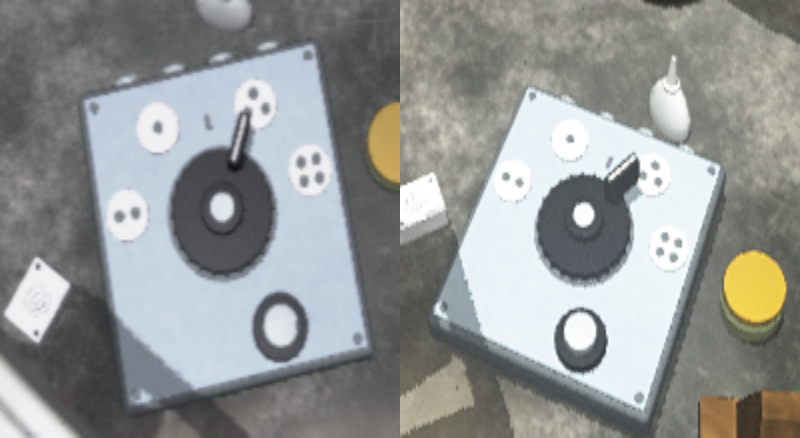

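Both views show the tab aimed at the three-dot plate (crop top 247,112), the button up, and the bystanders unmoved. The press met a hard stop at 25 N.

```bash
python3 -c "
from workcell import ctrl
print(ctrl.close_job())"
```

```text
the job is handed in; nothing more can be done
None
```

The dial's tab points at the three-dot plate (about 1–2° off by camera), the start button was pressed to its stop and is up again, nothing beside the unit was visibly moved, and the job is handed in; the hand-in gave no verdict.

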